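# Stack the spice tins on their stand

### The arm

A 6-joint arm with a two-finger parallel gripper is mounted at the origin on the work surface. World frame = base frame: x ahead of the robot, y to its left, z up, the work surface at z = 0. Lengths are in m, angles in rad, forces in N, time in s.
With the tool pointing down it reaches from about 0.225 to 0.875 m from the base axis. Payload 3.4 kg.
Tool frame: the origin (TCP) lies on the centre line of the jaws, within the pads' length; the fingertips stand 11 mm ahead of it and the grasp point (between the pads) lies 8 mm behind it; z points along the fingers, y is the line along which they close (so a half turn about z gives the same grasp; the last joint's range is limited). The gripper opens to 85 mm and grips with 20 to 120 N. Pads are 22 mm wide; open, the fingers measure 114 mm over their backs; the gripper's body (76 mm by 85 mm) begins 54 mm behind the grasp point. The pads swing forward as they close: fully open they stand 13 mm farther back than shut.
Start: joints at [1.112, 0.276, 1.505, -0, 1.361, -0.121], TCP at [0.191, 0.543, 0.242] pointing down, gripper open.
Joint ranges: [-2.89, 2.89], [-0.75, 2.08], [0.22, 2.7], [-1.18, 4.32], [0.11, 2.71], [-2.7, 2.7]. Speed limits (rad/s): [2.57, 2.57, 3.14, 3.14, 3.14, 3.14].

### API

Orientations are given as a unit quaternion [w, x, y, z].
In Python, from rig import manip, eyes, job gives the robot as it stands.
- The arm moves only by the tool drive_tool, never from a script. Its argument "rows" is a list of rows, each a list of 3 entries, a list of its own where there are three numbers: the turn, a rotation vector about the world's x, y, z in rad, then the shift along the world's x, y, z in cm, then the finger opening in cm, from 0 to 8.54. A call has 1 to 8 rows; each row shifts and turns the commanded pose from where the row before left it; what a row does not reach is not made up. A row lasts 1/8 s, in which the tool goes at most 62.5 mm and 10.7 degrees, less where a joint would pass 70% of its speed; a pose out of reach is approached as far as the arm can. A call is refused whole if a number of a shift passes 6.25 or a number of a turn 0.188, either way. A call with a gripper value outside its range is refused whole. The fingers move at their own pace and stop on an object; "force" is the grip in N (left out, the last holds). Time passes only in rows, so rows that do not move let the fingers close. It gives the time, the measured TCP pose, the force, the opening and the grip force at its end, in the units of the state.
- manip.get_state(): the state, without advancing time (a new reading comes with each control period).
- eyes.get_image(name): name is "scene" or "top" or "wrist"; returns the picture (400x640x3 uint8, red, green, blue); there is no depth.
- eyes.get_calibration(name): a dict with "camera_matrix" (3x3 intrinsics, pixels), "view" (4x4, takes a point from world to camera coordinates). Camera axes: x right, y up, looking along -z (the intrinsics and any distortion apply to the point x, -y, -z); pixel columns grow to the right and rows downward; lengths in m; the calibration is good to about 2 mm. A picture is of the moment at which its call begins: read the wrist's pose just before it. get_calibration takes no time and is no camera call; for the wrist camera it gives the pose at the moment of the call.
- job.sign_off(): hands the job in; it is judged then, once.
The state is a dict: "clock": time; "qpos": joint angles; "qd": joint speeds; "effort": joint torques, N m; "position": TCP position; "ee_rot": TCP orientation; "contact_force": force on the tool from outside, world axes, zero at the start; "moment": the same for the moment, N m; "width": finger opening in m; "gripper_force": force on a finger pad.
Only numpy, scipy, OpenCV 4.12 (cv2) and the standard library are available. Lean on these libraries where they do the work, as an engineer would, in place of code of your own. Each camera call takes 0.05 s, during which the arm holds its last target. There are 200 camera calls.

### The job

Put the spice tins away as one straight tower on the round wooden stand: the largest in the stand's recess, then the next size down, and so on to the smallest on top, one tin at a time from the bottom up, each sitting flat inside the lip of the one beneath. The tins are full, so keep them upright, and leave the vegetables, the shaker and the matchbox where they are.

Things in the scene. Friction and masses are not known exactly. Their poses are not given: they have to be found in the camera images.
- tin_large: The largest of four closed round steel spice tins (upright, lid on, loose): 66 mm in diameter, 44 mm from underside to the flat lid, plus a lip 2 mm thick standing 3 mm above the lid all round its edge (47 mm over all; the recess inside the lip is 62 mm across and 3 mm deep). The foot has a 2 mm chamfer. Origin: centre of the underside; z up along its axis. About 250 g, give or take a quarter.
- tin_medium: The second largest of four closed round steel spice tins (upright, lid on, loose): 54 mm in diameter, 40 mm from underside to the flat lid, plus a lip 2 mm thick standing 3 mm above the lid all round its edge (43 mm over all; the recess inside the lip is 50 mm across and 3 mm deep). The foot has a 2 mm chamfer. Origin: centre of the underside; z up along its axis. About 170 g, give or take a quarter.
- tin_small: The third in size of four closed round steel spice tins (upright, lid on, loose): 42 mm in diameter, 36 mm from underside to the flat lid, plus a lip 2 mm thick standing 3 mm above the lid all round its edge (39 mm over all; the recess inside the lip is 38 mm across and 3 mm deep). The foot has a 2 mm chamfer. Origin: centre of the underside; z up along its axis. About 100 g, give or take a quarter.
- tin_tiny: The smallest of four closed round steel spice tins (upright, lid on, loose): 30 mm in diameter, 32 mm from underside to the flat lid, plus a lip 2 mm thick standing 3 mm above the lid all round its edge (35 mm over all; the recess inside the lip is 26 mm across and 3 mm deep). The foot has a 2 mm chamfer. Origin: centre of the underside; z up along its axis. About 50 g, give or take a quarter.
- stand: Low round wooden stand, fixed to the worktop, 90 mm in diameter. Its flat seat is 12 mm above the worktop, with a rim 8 mm wide rising 4 mm above the seat (recess 74 mm across, 4 mm deep; 16 mm over all). Origin: centre of the underside, on the worktop; z up.
- garlic: Garlic bulb, pinkish beige with a short stem, 42 mm wide, 42 mm high, loose; to be left alone. Origin: centre of the underside.
- shaker: Small glass pepper shaker with a black top, 35 mm in diameter, 58 mm high, loose; to be left alone. Origin: centre of the underside.
- onion: Red-brown onion, 62 mm wide, 62 mm high, loose; to be left alone. Origin: centre of the underside.
- tomato: Red tomato, 64 mm wide, 47 mm high, loose; to be left alone. Origin: centre of the underside.
- matchbox: Matchbox lying flat, 56 x 36 x 16 mm (x, y, z), loose; to be left alone. Origin: centre of the underside.

How it is judged:
On the way, in this order (a step that is already met when the one before it is completed fails the run):
1. the largest tin sits in the stand, let go (horizontal distance between tin_large and stand below 0.0075 m and z of tin_large in the frame of stand between 0.0095 and 0.0142 m and angle between tin_large's own z axis and vertical below 0.06 rad and contact force between tin_large and the fingers below 0.2 N and linear speed of tin_large below 0.02 m/s and angular speed of tin_large below 0.2 rad/s), for 0.2 s.
2. the second tin sits inside the lip of the largest, let go (horizontal distance between tin_medium and tin_large below 0.0075 m and z of tin_medium in the frame of tin_large between 0.0415 and 0.0462 m and angle between tin_medium's own z axis and vertical below 0.06 rad and contact force between tin_medium and the fingers below 0.2 N and linear speed of tin_medium below 0.02 m/s and angular speed of tin_medium below 0.2 rad/s), for 0.2 s.
3. the third tin sits inside the lip of the second, let go (horizontal distance between tin_small and tin_medium below 0.0075 m and z of tin_small in the frame of tin_medium between 0.0375 and 0.0422 m and angle between tin_small's own z axis and vertical below 0.06 rad and contact force between tin_small and the fingers below 0.2 N and linear speed of tin_small below 0.02 m/s and angular speed of tin_small below 0.2 rad/s), for 0.2 s.
4. the smallest tin sits inside the lip of the third, let go (horizontal distance between tin_tiny and tin_small below 0.0075 m and z of tin_tiny in the frame of tin_small between 0.0335 and 0.0382 m and angle between tin_tiny's own z axis and vertical below 0.06 rad and contact force between tin_tiny and the fingers below 0.2 N and linear speed of tin_tiny below 0.02 m/s and angular speed of tin_tiny below 0.2 rad/s), for 0.2 s.
At the end, for the whole second after the job is handed in: Bottom to top on the stand: largest, second, third and smallest tin, each in the recess of what is beneath it (axes within 7.5 mm, underside within about 2 mm of the seat or lid below, tilted under 0.06 rad), all released and at rest (all of step 1 and all of step 2 and all of step 3 and all of step 4); the robot touches nothing.
It fails at once if a tin is tipped by more than 0.6 rad (angle between any of tin_large, tin_medium, tin_small, tin_tiny's own z axis and vertical above 0.6 rad).
It fails at once if a vegetable, the shaker or the matchbox is moved by more than 25 mm (distance of any of garlic, shaker, onion, tomato, matchbox from where it was at the start of the episode above 0.025 m).
It also fails if it takes over 106 s, if anything falls off the work surface, if the arm or the gripper's body presses on something with over 40 N, if the wrist force passes 120 N, or if a joint passes its speed limit or range.

## Working session

There is one attempt and no reset: what is moved stays moved. The work goes in short steps, Python scripts to look and compute and a tool call to move; the robot and the scene stay as the last step left them, time stands still between calls to the robot, and variables do not carry over. Pictures are saved under pics/ and viewed, at most 14 in all, crops included, and the job is handed in when it is done.

Besides the shell and the picture viewer there is one more tool, called after "Emit:" by a JSON object that holds its "op" and its "data", one argument or row to a line. drive_tool: Moves the arm, as the interface text tells. Its arguments: {"type":"object","properties":{"rows":{"type":"array"},"force":{"type":"number"}},"required":["rows"]}

```bash
mkdir -p pics; python3 - <<'E'
from rig import manip, eyes, job
import cv2, numpy as np
print(manip.get_state())
for n in ("scene","top"):
    cv2.imwrite(f"pics/{n}0.png", eyes.get_image(n)[:,:,::-1]); c=eyes.get_calibration(n); print(n,c)
E
```

```text
{'clock': 0.0, 'qpos': array([ 1.11197841e+00,  2.76639429e-01,  1.50616360e+00,  9.45909297e-06,
        1.36068463e+00, -1.20986353e-01]), 'qd': array([ 0.00093654,  0.00010852, -0.0002335 ,  0.00114778, -0.0015059 ,
        0.0017237 ]), 'effort': array([-1.00383604e-04, -4.16774118e+01, -2.45811099e+01, -4.41112115e-04,
        1.08781134e-02, -1.63099656e-05]), 'position': array([0.19034466, 0.54203666, 0.24140221]), 'ee_rot': array([-2.75283335e-04,  1.68114563e-01,  9.85767009e-01, -9.06643414e-04]), 'contact_force': array([0.34509291, 0.01381174, 0.12129308]), 'moment': array([ 0.02846495, -0.02283994,  0.05720429]), 'gripper_force': 0.0, 'width': 0.08563415523450432}
scene {'camera_matrix': array([[392.35851204,   0.        , 320.29802645],
       [  0.        , 392.35851204, 195.08623683],
       [  0.        ,   0.        ,   1.        ]]), 'view': array([[ 0.54153025,  0.84066166,  0.00574103, -0.28628872],
       [-0.58333176,  0.37083063,  0.72264009,  0.30883548],
       [ 0.60536687, -0.39468039,  0.69120065, -1.26059788],
       [ 0.        ,  0.        ,  0.        ,  1.        ]])}
top {'camera_matrix': array([[381.10744622,   0.        , 319.83269862],
       [  0.        , 381.10744622, 196.64328758],
       [  0.        ,   0.        ,   1.        ]]), 'view': array([[-1.81526018e-01, -9.83385747e-01,  8.81296653e-04,
         8.74729522e-02],
       [ 9.56793520e-01, -1.76410138e-01,  2.31139834e-01,
        -5.53181690e-01],
       [-2.27144149e-01,  4.28011127e-02,  9.72920141e-01,
        -6.60558253e-01],
       [ 0.00000000e+00,  0.00000000e+00,  0.00000000e+00,
         1.00000000e+00]])}
```

View pics/scene0.png

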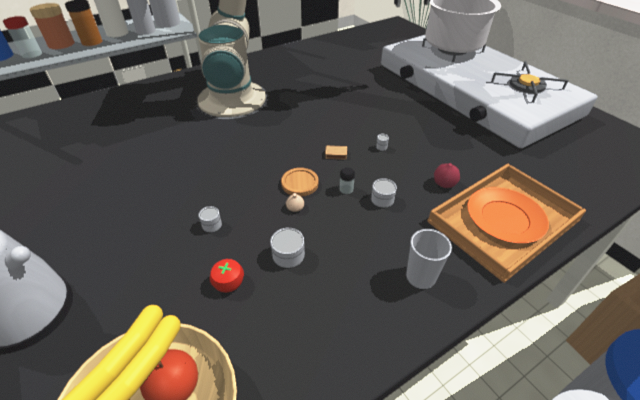

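View pics/top0.png

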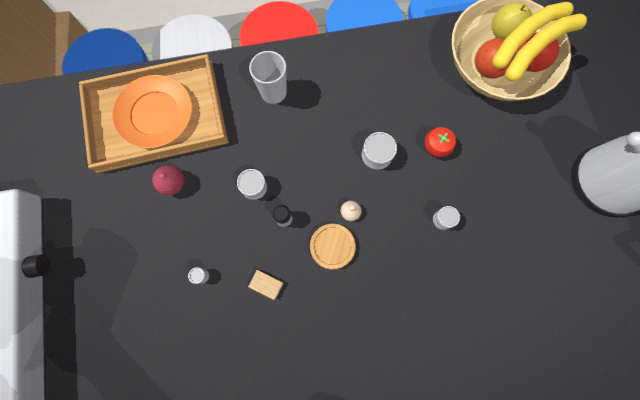

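The scene view shows all objects. In the top view the large tin is at about (379,151), medium (252,184), small (447,217), tiny (198,275) and the stand (333,246). The garlic is just next to the stand at (351,211), and the shaker at (282,214).

```bash
cat > h.py <<'E'
from rig import manip, eyes, job
import cv2, numpy as np
from scipy.spatial.transform import Rotation as R
def ray(c,uv):
    K=c["camera_matrix"];V=c["view"]
    d=np.linalg.inv(K)@np.array([uv[0],uv[1],1.]); d=d*[1,-1,-1]
    Rm=V[:3,:3]; return -Rm.T@V[:3,3], Rm.T@d
def plane(c,uv,z):
    o,d=ray(c,uv); return (o+d*(z-o[2])/d[2])
def proj(c,p):
    q=c["view"][:3,:3]@p+c["view"][:3,3]; q=q*[1,-1,-1]; q=c["camera_matrix"]@q; return q[:2]/q[2]
def blob(m,seed):
    n,l,s,ce=cv2.connectedComponentsWithStats(m.astype(np.uint8))
    i=[j for j in range(1,n) if s[j,4]>25]
    if not i: return None
    j=min(i,key=lambda j:np.hypot(*(ce[j]-seed))); ys,xs=np.where(l==j)
    return (xs.min()+xs.max())/2,(ys.min()+ys.max())/2,ce[j],s[j],(l==j)
E
python3 - <<'E'
from h import *
seeds=dict(large=((379,151),(288,247),.0235),medium=((252,184),(384,193),.0215),small=((447,217),(210,219),.0195),tiny=((198,275),(382,142),.0175),stand=((333,246),(300,182),.012),garlic=((351,211),(295,203),.018),shaker=((282,214),(347,181),.029),onion=((169,180),(447,175),.031),tomato=((440,142),(227,275),.024),matchbox=((266,285),(336,153),.01))
C={n:eyes.get_calibration(n) for n in("top","scene")}
I={n:cv2.imread(f"pics/{n}0.png") for n in C}
for k,(a,b,z) in seeds.items():
    out=[]
    for n,s in (("top",a),("scene",b)):
        im=I[n]; hsv=cv2.cvtColor(im,cv2.COLOR_BGR2HSV)
        m=(hsv[...,2]>95)
        if k in("large","medium","small","tiny"): m&=(hsv[...,1]<60)
        if k in("stand","garlic"): m&=hsv[...,1]>(120 if k=="stand" else 40)
        bb=blob(m,s); uv=bb[2]
        out.append((np.round(uv,1),bb[3][2:],np.round(plane(C[n],uv,z),4)[:2]))
    print(k,out)
print(proj(C["top"],np.zeros(3)),proj(C["scene"],np.array([.19,.54,.24])))
E
```

```text
large [(array([378.4, 150. ]), array([  36,   38, 1054], dtype=int32), array([ 0.6452, -0.1538])), (array([287.7, 246.4]), array([  35,   40, 1126], dtype=int32), array([ 0.641 , -0.1511]))]
medium [(array([251.4, 183.8]), array([ 30,  31, 730], dtype=int32), array([0.6217, 0.1159])), (array([383.5, 191.5]), array([ 25,  29, 582], dtype=int32), array([0.6173, 0.119 ]))]
small [(array([446. , 217.5]), array([ 27,  24, 508], dtype=int32), array([ 0.4825, -0.2567])), (array([210.1, 218. ]), array([ 24,  26, 458], dtype=int32), array([ 0.478, -0.254]))]
tiny [(array([197.5, 275.5]), array([ 21,  17, 286], dtype=int32), array([0.4596, 0.2448])), (array([382.2, 141. ]), array([ 12,  17, 171], dtype=int32), array([0.4557, 0.2478]))]
stand [(array([332.7, 246.1]), array([  46,   46, 1104], dtype=int32), array([ 0.4685, -0.0235])), (array([299.7, 180.9]), array([ 37,  28, 812], dtype=int32), array([ 0.4706, -0.0226]))]
garlic [(array([350.7, 210.4]), array([ 22,  21, 327], dtype=int32), array([ 0.5316, -0.0723])), (array([298.7, 185.7]), array([  38,   44, 1117], dtype=int32), array([ 0.4899, -0.0366]))]
shaker [(array([285.2, 223. ]), array([15, 10, 49], dtype=int32), array([0.5282, 0.0607])), (array([347.1, 185. ]), array([ 14,  14, 102], dtype=int32), array([0.5597, 0.0549]))]
onion [(array([167.2, 179.9]), array([ 32,  30, 746], dtype=int32), array([0.6576, 0.2803])), (array([448.1, 172.1]), array([ 25,  20, 355], dtype=int32), array([0.6553, 0.2888]))]
tomato [(array([439.9, 141.5]), array([ 32,  30, 765], dtype=int32), array([ 0.6403, -0.2838])), (array([226.4, 274.4]), array([ 34,  34, 899], dtype=int32), array([ 0.6379, -0.283 ]))]
matchbox [(array([265.1, 284.7]), array([ 35,  30, 627], dtype=int32), array([0.4189, 0.1198])), (array([336., 150.]), array([ 23,  13, 226], dtype=int32), array([0.4136, 0.1241]))]
[370.30000147 515.80009207] [409.74747728   7.03958653]
```

```bash
python3 - <<'E'
from h import *
cv2.imwrite("pics/w0.png",eyes.get_image("wrist")[:,:,::-1]); c=eyes.get_calibration("wrist"); s=manip.get_state()
Rt=R.from_quat(np.roll(s["ee_rot"],-1)).as_matrix(); V=c["view"]
print(c["camera_matrix"]); print(Rt, Rt.T@((-V[:3,:3].T@V[:3,3])-s["position"])); print(Rt.T@V[:3,:3].T)
E
```

```text
[[346.90671038   0.         322.87360106]
 [  0.         346.90671038 202.38897767]
 [  0.           0.           1.        ]]
[[-9.43485747e-01  3.31412515e-01 -6.25373540e-04]
 [ 3.31413059e-01  9.43484930e-01 -1.25358813e-03]
 [ 1.74575718e-04 -1.38999949e-03 -9.99999019e-01]] [ 0.06624825  0.00074928 -0.1315792 ]
[[-2.02740480e-04  9.64877915e-01  2.62698626e-01]
 [ 9.99999910e-01  9.78076939e-05  4.12518253e-04]
 [ 3.72335805e-04  2.62698686e-01 -9.64877848e-01]]
```

View pics/w0.png

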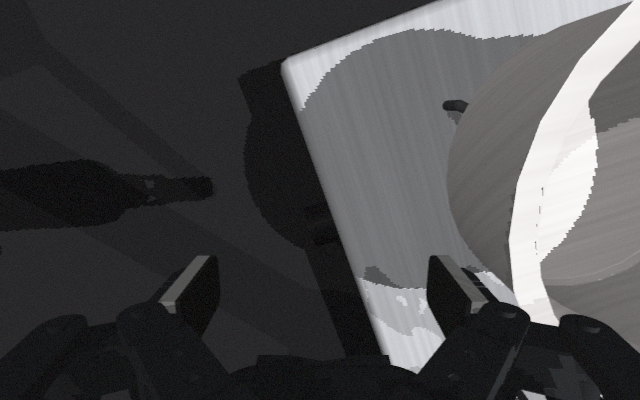

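Robot at its start is over the stove and the pot lies to +y. The current jaw yaw (about 71°) suits all grasps and clears the garlic at the stand, so I'll keep it. Moving above the large tin.

Emit:
{"op": "drive_tool", "data": {
  "rows": [
    [[0, 0, 0], [3.2, -4.95, 0], 8.5],
    [[0, 0, 0], [3.2, -4.95, 0], 8.5],
    [[0, 0, 0], [3.2, -4.95, 0], 8.5],
    [[0, 0, 0], [3.2, -4.95, 0], 8.5],
    [[0, 0, 0], [3.2, -4.95, 0], 8.5],
    [[0, 0, 0], [3.2, -4.95, 0], 8.5],
    [[0, 0, 0], [3.2, -4.95, 0], 8.5],
    [[0, 0, 0], [0, 0, 0], 8.5]
  ],
  "force": 40
}}

```text
clock: 1.15
position: [0.4166, 0.1927, 0.2421]
ee_rot: [0.0, 0.171, 0.985, -0.001]
contact_force: [0.4, 0.8, 0.5]
width: 0.0848
gripper_force: 0.0
```

Emit:
{"op": "drive_tool", "data": {
  "rows": [
    [[0, 0, 0], [3.2, -4.95, -1], 8.5],
    [[0, 0, 0], [3.2, -4.95, -1], 8.5],
    [[0, 0, 0], [3.2, -4.95, -1], 8.5],
    [[0, 0, 0], [3.2, -4.95, -1], 8.5],
    [[0, 0, 0], [3.2, -4.95, -1], 8.5],
    [[0, 0, 0], [3.2, -4.95, -1], 8.5],
    [[0, 0, 0], [3.2, -4.95, -1], 8.5],
    [[0, 0, 0], [0, 0, 0], 8.5]
  ]
}}

```text
clock: 2.15
position: [0.6401, -0.1527, 0.17]
ee_rot: [-0.001, 0.169, 0.986, -0.0]
contact_force: [-0.8, 1.0, 0.2]
width: 0.0853
gripper_force: 0.0
```

```bash
cat >> h.py <<'E'
def look(name):
    s=manip.get_state(); c=eyes.get_calibration("wrist"); im=eyes.get_image("wrist")[:,:,::-1].copy()
    cv2.imwrite(f"pics/{name}.png",im); return s,c,im
E
python3 - <<'E'
from h import *
s,c,im=look("wl"); print(s["position"])
p=np.array([.643,-.1525,.047]); print(proj(c,p), proj(c,s["position"]))
E
```

```text
[ 0.64014871 -0.15269824  0.17001021]
[323.60021414 202.0319227 ] [321.24633486 272.93230263]
```

View pics/wl.png

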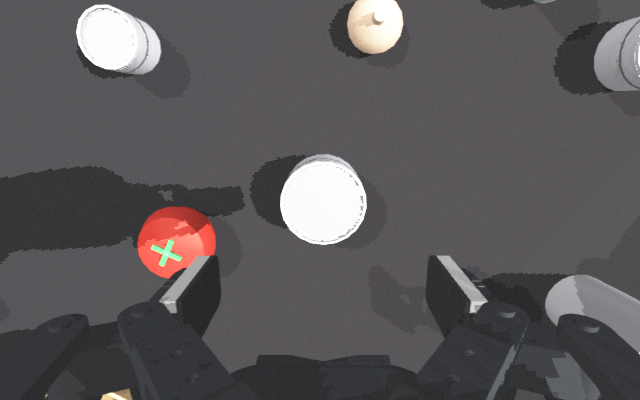

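Wrist view: lid ring centred near (323,201), against a predicted (323.6,202), so the estimate holds. The left finger clears the tomato at (177,240).

```bash
cat >> h.py <<'E'
def lid(c,im,p,z,d,thr=200):
    """fit lip circle: returns world centre, fitted diameter"""
    u=proj(c,np.array([p[0],p[1],z])); m=(im.min(2)>thr)
    m=cv2.morphologyEx(m.astype(np.uint8),cv2.MORPH_CLOSE,np.ones((5,5)))
    b=blob(m,u); cn=max(cv2.findContours(b[4].astype(np.uint8),cv2.RETR_EXTERNAL,cv2.CHAIN_APPROX_NONE)[0],key=len)
    P=np.array([plane(c,q[0],z)[:2] for q in cn],np.float32)
    (x,y),r=cv2.minEnclosingCircle((P*1000).astype(np.float32))
    A=np.c_[2*P,np.ones(len(P))]; f=np.linalg.lstsq(A.astype(float),(P**2).sum(1),rcond=None)[0]
    print("enclosing",x,y,2*r,"lsq",f[:2]*1000,2000*np.sqrt(f[2]+f[0]**2+f[1]**2),"want",d)
E
python3 - <<'E'
from h import *
s=manip.get_state();c=eyes.get_calibration("wrist");im=cv2.imread("pics/wl.png")
for t in(150,190,225): lid(c,im,(.643,-.1525),.047,66,t)
E
```

```text
enclosing 640.5108642578125 -150.1788330078125 71.19046783447266 lsq [ 641.07285749 -150.42335389] 67.55330111293254 want 66
enclosing 640.69775390625 -150.2486114501953 70.49665832519531 lsq [ 642.12592365 -150.49185273] 66.19639863172411 want 66
enclosing 642.6854248046875 -151.0521697998047 66.37779235839844 lsq [ 642.88838039 -151.10487764] 65.00266706205923 want 66
```

Emit:
{"op": "drive_tool", "data": {
  "rows": [
    [[0, 0, 0], [0.25, 0.17, -4], 8.5],
    [[0, 0, 0], [0, 0, -4], 8.5],
    [[0, 0, 0], [0, 0, -3.5], 8.5],
    [[0, 0, 0], [0, 0, -2], 8.5],
    [[0, 0, 0], [0, 0, -1.5], 8.5],
    [[0, 0, 0], [0, 0, 0], 8.5],
    [[0, 0, 0], [0, 0, 0], 6],
    [[0, 0, 0], [0, 0, 0], 6]
  ]
}}

```text
clock: 3.2
position: [0.642, -0.1492, 0.0242]
ee_rot: [0.001, 0.168, 0.986, -0.0]
contact_force: [-0.5, -1.2, 4.4]
width: 0.0647
gripper_force: 45.3
```

Emit:
{"op": "drive_tool", "data": {
  "rows": [
    [[0, 0, 0], [0, 0, 0], 6],
    [[0, 0, 0], [0, 0, 0], 6],
    [[0, 0, 0], [0, 0, 0], 6],
    [[0, 0, 0], [0, 0, 0], 6]
  ]
}}

```text
clock: 3.7
position: [0.642, -0.1492, 0.0242]
ee_rot: [0.001, 0.168, 0.986, -0.0]
contact_force: [-1.1, -1.1, 6.0]
width: 0.065
gripper_force: 45.5
```

Emit:
{"op": "drive_tool", "data": {
  "rows": [
    [[0, 0, 0], [0, 0, 1], 6],
    [[0, 0, 0], [0, 0, 2], 6],
    [[0, 0, 0], [0, 0, 3], 6],
    [[0, 0, 0], [0, 0, 4], 6],
    [[0, 0, 0], [0, 0, 0], 6],
    [[0, 0, 0], [0, 0, 0], 6]
  ]
}}

```text
clock: 4.45
position: [0.6402, -0.1484, 0.1214]
ee_rot: [-0.001, 0.168, 0.986, 0.0]
contact_force: [0.4, 0.5, -3.0]
width: 0.0643
gripper_force: 45.1
```

```bash
python3 - <<'E'
from h import *
s,c,im=look("wl2"); print(s["position"],s["width"],s["contact_force"])
E
```

```text
[ 0.64015514 -0.14837569  0.12137866] 0.06426550988890133 [ 0.44248707  0.45754234 -3.02116423]
```

View pics/wl2.png

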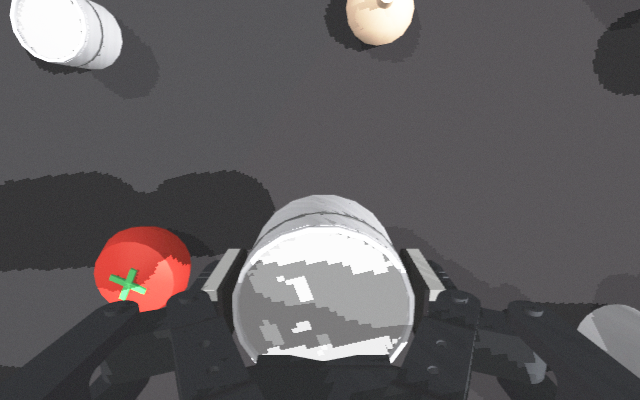

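Tin is held upright, clear of the tomato. I'll measure its offset in the grip more precisely.

```bash
python3 - <<'E'
from h import *
im=cv2.imread("pics/wl2.png")[180:380,210:440]; im=cv2.resize(im,None,fx=3,fy=3,interpolation=cv2.INTER_CUBIC)
cv2.imwrite("pics/wl2c.png",im)
E
```

```text
(no output)
```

View pics/wl2c.png

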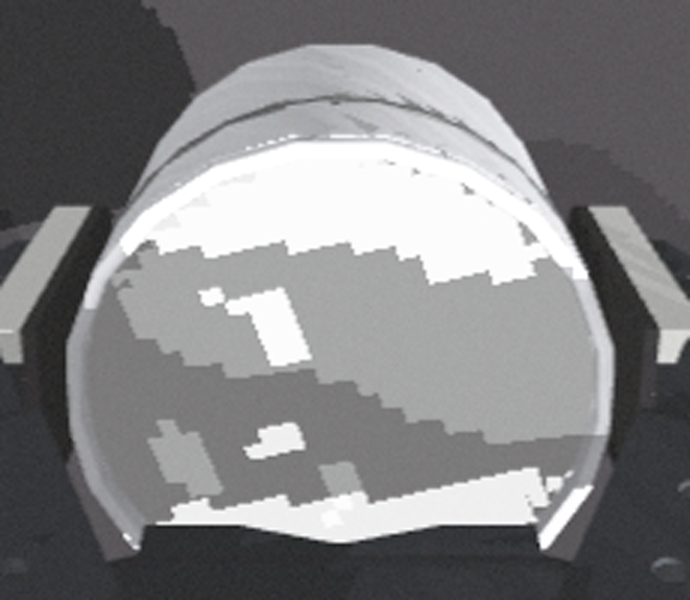

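The crop shows the lip's outer edge at crop points: top (340,138), sides (68,365) and (612,365), lower ends (138,548) and (543,548).

```bash
python3 - <<'E'
from h import *
s=manip.get_state();c=eyes.get_calibration("wrist")
Rt=R.from_quat(np.roll(s["ee_rot"],-1)).as_matrix()
q=np.array([(340,138),(68,365),(612,365),(138,548),(543,548),(122,245),(560,235)])/3+[210,180]
for dz in(.015,.018,.021,.024):
    P=np.array([plane(c,u,s["position"][2]+dz) for u in q]); P=((P-s["position"])@Rt)[:,:2]
    f=np.linalg.lstsq(np.c_[2*P,np.ones(7)],(P**2).sum(1),rcond=None)[0]
    print(dz,f[:2]*1000,2000*np.sqrt(f[2]+f[0]**2+f[1]**2), np.round(np.hypot(*(P-f[:2]).T)*1e3,1))
E
```

```text
0.015 [-9.31463571  1.05985353] 69.49305631167883 [35.1 34.8 34.4 35.  34.8 34.2 34.9]
0.018 [-7.37338451  1.05193895] 67.70792387182362 [34.2 33.9 33.5 34.1 33.9 33.4 34. ]
0.021 [-5.43213331  1.04402437] 65.92279143196845 [33.3 33.  32.6 33.2 33.  32.5 33.1]
0.024 [-3.4908821   1.03610979] 64.13765899211316 [32.4 32.1 31.8 32.3 32.1 31.6 32.2]
```

Emit:
{"op": "drive_tool", "data": {
  "rows": [
    [[0, 0, 0], [-2, 2, 0], 6],
    [[0, 0, 0], [-3, 3, 0], 6],
    [[0, 0, 0], [-3, 3, 0], 6],
    [[0, 0, 0], [-1, 1, 0], 6],
    [[0, 0, 0], [0, 0, 0], 6],
    [[0, 0, 0], [0, 0, 0], 6]
  ]
}}

```text
clock: 5.25
position: [0.5523, -0.0596, 0.1221]
ee_rot: [0.001, 0.168, 0.986, -0.0]
contact_force: [0.3, -0.8, -3.1]
width: 0.0642
gripper_force: 45.1
```

```bash
python3 - <<'E'
from h import *
s,c,im=look("ws"); print(s["position"])
hsv=cv2.cvtColor(im,cv2.COLOR_BGR2HSV); m=(hsv[...,1]>110)&(hsv[...,2]>80)&(hsv[...,0]<25)
u=proj(c,np.array([.4695,-.023,.016])); b=blob(m,u); print(u,b[2],b[3])
cn=max(cv2.findContours(b[4].astype(np.uint8),cv2.RETR_EXTERNAL,cv2.CHAIN_APPROX_NONE)[0],key=len)
cn=np.array([q[0] for q in cn if 2<q[0][0]<637 and q[0][1]>2])
P=np.array([plane(c,q,.014)[:2] for q in cn]); f=np.linalg.lstsq(np.c_[2*P,np.ones(len(P))],(P**2).sum(1),rcond=None)[0]
print(f[:2],2*np.sqrt(f[2]+f[0]**2+f[1]**2))
E
```

```text
[ 0.55227568 -0.0595855   0.12206294]
[332.86281437  69.0523406 ] [333.69310202  55.83271375] [ 275    6  122  126 2421]
[ 0.47132396 -0.0204932 ] 0.06959066784475115
```

View pics/ws.png

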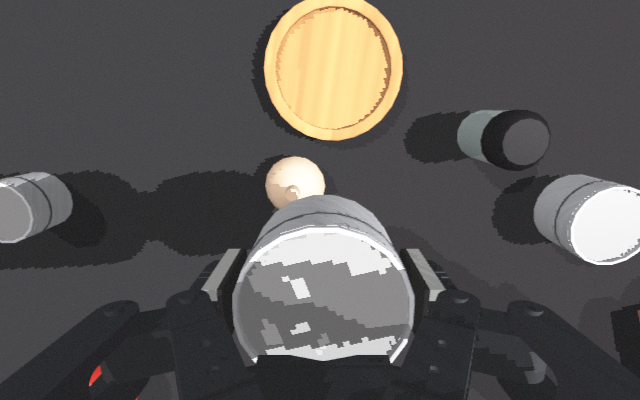

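The stand's rim is centred near (334,69), predicted (333,69), so its position is confirmed at about (0.470, -0.0225).

Emit:
{"op": "drive_tool", "data": {
  "rows": [
    [[0, 0, 0], [-2.6, 1.2, 0], 6],
    [[0, 0, 0], [-4, 1.7, 0], 6],
    [[0, 0, 0], [-2, 0.9, 0], 6],
    [[0, 0, 0], [0, 0, -2.5], 6],
    [[0, 0, 0], [0, 0, -3], 6],
    [[0, 0, 0], [0, 0, -1.5], 6],
    [[0, 0, 0], [0, 0, -0.6], 6],
    [[0, 0, 0], [0, 0, 0], 6]
  ]
}}

```text
clock: 6.3
position: [0.4657, -0.0212, 0.0462]
ee_rot: [0.0, 0.168, 0.986, 0.0]
contact_force: [0.5, -1.1, -2.6]
width: 0.0647
gripper_force: 45.2
```

Emit:
{"op": "drive_tool", "data": {
  "rows": [
    [[0, 0, 0], [0, 0, -0.2], 6],
    [[0, 0, 0], [0, 0, 0], 6],
    [[0, 0, 0], [0, 0, 0], 6]
  ]
}}

```text
clock: 6.68
position: [0.4653, -0.0208, 0.0447]
ee_rot: [0.0, 0.168, 0.986, 0.0]
contact_force: [0.1, -0.0, -1.7]
width: 0.0645
gripper_force: 45.2
```

Emit:
{"op": "drive_tool", "data": {
  "rows": [
    [[0, 0, 0], [0.1, -0.05, -0.25], 6],
    [[0, 0, 0], [0, 0, 0], 6],
    [[0, 0, 0], [0, 0, 0], 6]
  ]
}}

```text
clock: 7.05
position: [0.466, -0.0213, 0.0418]
ee_rot: [-0.0, 0.168, 0.986, 0.0]
contact_force: [0.1, -0.2, -2.5]
width: 0.0645
gripper_force: 45.2
```

Emit:
{"op": "drive_tool", "data": {
  "rows": [
    [[0, 0, 0], [0, 0, -0.2], 6],
    [[0, 0, 0], [0, 0, 0], 6],
    [[0, 0, 0], [0, 0, 0], 6]
  ]
}}

```text
clock: 7.42
position: [0.4661, -0.0212, 0.0398]
ee_rot: [-0.0, 0.168, 0.986, 0.0]
contact_force: [0.1, -0.2, -2.5]
width: 0.0648
gripper_force: 45.2
```

Emit:
{"op": "drive_tool", "data": {
  "rows": [
    [[0, 0, 0], [0, 0, -0.15], 6],
    [[0, 0, 0], [0, 0, 0], 6],
    [[0, 0, 0], [0, 0, 0], 6]
  ]
}}

```text
clock: 7.8
position: [0.4661, -0.0213, 0.0383]
ee_rot: [-0.0, 0.168, 0.986, 0.0]
contact_force: [-0.0, 0.1, -2.8]
width: 0.0647
gripper_force: 45.2
```

Emit:
{"op": "drive_tool", "data": {
  "rows": [
    [[0, 0, 0], [0, 0, -0.12], 6],
    [[0, 0, 0], [0, 0, 0], 6],
    [[0, 0, 0], [0, 0, 0], 6]
  ]
}}

```text
clock: 8.18
position: [0.4661, -0.0213, 0.0371]
ee_rot: [-0.0, 0.168, 0.986, 0.0]
contact_force: [-0.4, -0.2, -3.2]
width: 0.0646
gripper_force: 45.2
```

Emit:
{"op": "drive_tool", "data": {
  "rows": [
    [[0, 0, 0], [0, 0, -0.12], 6],
    [[0, 0, 0], [0, 0, 0], 6],
    [[0, 0, 0], [0, 0, 0], 6]
  ]
}}

```text
clock: 8.55
position: [0.4662, -0.0213, 0.0362]
ee_rot: [0.0, 0.168, 0.986, 0.0]
contact_force: [-1.5, 1.2, 3.0]
width: 0.0646
gripper_force: 45.7
```

Contact at a TCP height of 0.0362, which matches the seat (12 mm + 24.2 mm). Releasing.

Emit:
{"op": "drive_tool", "data": {
  "rows": [
    [[0, 0, 0], [0, 0, 0], 7.2],
    [[0, 0, 0], [0, 0, 0], 8],
    [[0, 0, 0], [0, 0, 0.2], 8.5],
    [[0, 0, 0], [0, 0, 0.5], 8.5],
    [[0, 0, 0], [0, 0, 2.5], 8.5],
    [[0, 0, 0], [0, 0, 5], 8.5],
    [[0, 0, 0], [0, 0, 5], 8.5],
    [[0, 0, 0], [0, 0, 0], 8.5]
  ]
}}

```text
clock: 9.55
position: [0.469, -0.0218, 0.1722]
ee_rot: [0.005, 0.168, 0.986, -0.0]
contact_force: [0.4, -0.2, -1.0]
width: 0.0851
gripper_force: 0.0
```

```bash
python3 - <<'E'
from h import *
s,c,im=look("wp1"); print(s["position"])
for t in(150,190,225): lid(c,im,(.470,-.0225),.059,66,t)
print(proj(c,np.array([.47,-.0225,.059])))
E
```

```text
[ 0.46904467 -0.02180821  0.17220024]
enclosing 463.19952392578125 -19.825031280517578 80.87012481689453 lsq [464.47954473 -20.01686065] 70.9073385607727 want 66
enclosing 469.8964538574219 -21.685243606567383 66.81588745117188 lsq [470.30189535 -21.81257103] 64.9333475836412 want 66
enclosing 470.30560302734375 -21.949161529541016 65.71600341796875 lsq [470.32949488 -21.89567012] 64.57731193689239 want 66
[321.28922124 201.88166079]
```

View pics/wp1.png

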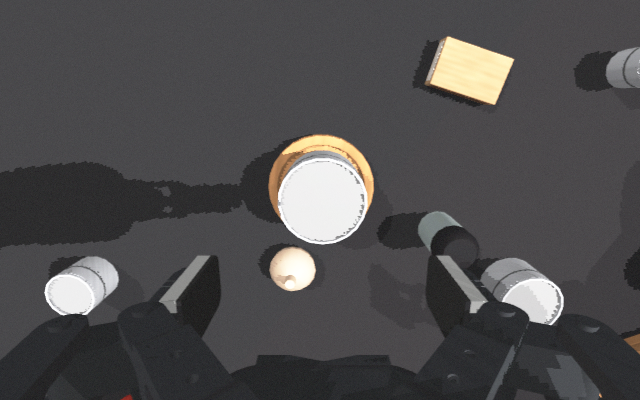

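The large tin is centred at (322,200) inside the stand, at (0.470,-0.022). On to the medium tin.

Emit:
{"op": "drive_tool", "data": {
  "rows": [
    [[0, 0, 0], [2.5, 2.3, 0], 8.5],
    [[0, 0, 0], [4, 3.7, 0], 8.5],
    [[0, 0, 0], [4, 3.7, 0], 8.5],
    [[0, 0, 0], [3, 2.8, 0], 8.5],
    [[0, 0, 0], [1.5, 1.4, 0], 8.5],
    [[0, 0, 0], [0, 0, 0], 8.5],
    [[0, 0, 0], [0, 0, 0], 8.5]
  ]
}}

```text
clock: 10.48
position: [0.6146, 0.1171, 0.1667]
ee_rot: [-0.002, 0.168, 0.986, -0.001]
contact_force: [0.7, -0.2, 0.1]
width: 0.0847
gripper_force: 0.0
```

```bash
python3 - <<'E'
from h import *
s,c,im=look("wm"); print(s["position"])
for t in(150,190,225): lid(c,im,(.6195,.1175),.043,54,t)
print(proj(c,np.array([.6195,.1175,.043])))
E
```

```text
[0.6145778  0.11708179 0.16666921]
enclosing 618.3079223632812 115.04745483398438 59.38884353637695 lsq [619.65155653 115.16771782] 54.73139507508707 want 54
enclosing 619.7013549804688 115.480224609375 57.41862869262695 lsq [620.68877689 114.60835174] 53.331673367867616 want 54
enclosing 620.9605712890625 114.30936431884766 53.768455505371094 lsq [620.95603348 114.23769808] 52.69701892860709 want 54
[324.97704548 204.47815403]
```

Emit:
{"op": "drive_tool", "data": {
  "rows": [
    [[0, 0, 0], [0.64, -0.26, -4], 8.5],
    [[0, 0, 0], [0, 0, -4], 8.5],
    [[0, 0, 0], [0, 0, -3.5], 8.5],
    [[0, 0, 0], [0, 0, -2], 8.5],
    [[0, 0, 0], [0, 0, -1.2], 8.5],
    [[0, 0, 0], [0, 0, 0], 8.5],
    [[0, 0, 0], [0, 0, 0], 8.5]
  ]
}}

```text
clock: 11.4
position: [0.6232, 0.115, 0.0221]
ee_rot: [0.001, 0.168, 0.986, 0.0]
contact_force: [0.5, -0.6, 0.3]
width: 0.0846
gripper_force: 0.0
```

Emit:
{"op": "drive_tool", "data": {
  "rows": [
    [[0, 0, 0], [0, 0, 0], 4.8],
    [[0, 0, 0], [0, 0, 0], 4.8],
    [[0, 0, 0], [0, 0, 0], 4.8],
    [[0, 0, 0], [0, 0, 0], 4.8],
    [[0, 0, 0], [0, 0, 0], 4.8],
    [[0, 0, 0], [0, 0, 0], 4.8]
  ]
}}

```text
clock: 12.15
position: [0.6231, 0.115, 0.022]
ee_rot: [0.001, 0.168, 0.986, 0.0]
contact_force: [-1.6, -1.1, 6.2]
width: 0.0523
gripper_force: 43.1
```

Emit:
{"op": "drive_tool", "data": {
  "rows": [
    [[0, 0, 0], [0, 0, 1], 4.8],
    [[0, 0, 0], [0, 0, 3], 4.8],
    [[0, 0, 0], [0, 0, 5], 4.8],
    [[0, 0, 0], [0, 0, 4], 4.8],
    [[0, 0, 0], [0, 0, 0], 4.8],
    [[0, 0, 0], [0, 0, 0], 4.8]
  ]
}}

```text
clock: 12.9
position: [0.6214, 0.1152, 0.1499]
ee_rot: [-0.001, 0.168, 0.986, -0.0]
contact_force: [-1.3, -0.1, -2.1]
width: 0.0526
gripper_force: 42.5
```

```bash
python3 - <<'E'
from h import *
s,c,im=look("wm2"); print(s["position"],s["contact_force"],s["width"])
im=im[180:380,210:440]; im=cv2.resize(im,None,fx=3,fy=3,interpolation=cv2.INTER_CUBIC)
cv2.imwrite("pics/wm2c.png",im)
E
```

```text
[0.6214061  0.11517592 0.14988983] [-1.27641901 -0.10568058 -2.10829764] 0.052576382195459556
```

View pics/wm2c.png

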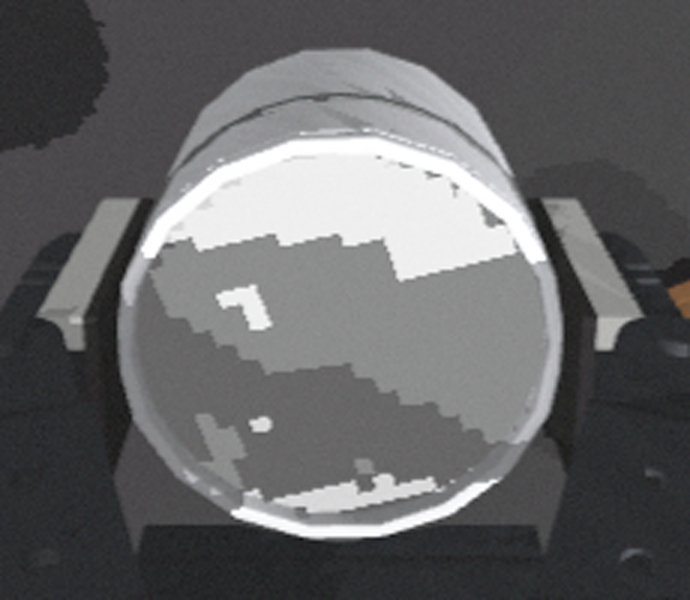

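The medium tin is level; lip outline at crop top (340,138), bottom (340,537), left (119,320), right (563,320).

```bash
cat >> h.py <<'E'
def held(q,dzs):
    s=manip.get_state();c=eyes.get_calibration("wrist")
    Rt=R.from_quat(np.roll(s["ee_rot"],-1)).as_matrix(); q=np.array(q)/3+[210,180]
    for dz in dzs:
        P=np.array([plane(c,u,s["position"][2]+dz) for u in q]); P=((P-s["position"])@Rt)[:,:2]
        f=np.linalg.lstsq(np.c_[2*P,np.ones(len(q))],(P**2).sum(1),rcond=None)[0]
        print(dz,"tool xy mm",f[:2]*1000,"d",2000*np.sqrt(f[2]+f[0]**2+f[1]**2),"world dxy mm",Rt[:2,:2]@f[:2]*1000)
E
python3 - <<'E'
from h import *
held([(340,138),(340,537),(119,320),(563,320)],(.017,.019,.021))
E
```

```text
0.017 tool xy mm [-0.81983491  0.95082061] d 54.74645044977595 world dxy mm [1.08858721 0.62542055]
0.019 tool xy mm [0.34909104 0.94692419] d 53.79259957594843 world dxy mm [-0.01557557  1.00910226]
0.021 tool xy mm [1.518017   0.94302777] d 52.838748702120874 world dxy mm [-1.11973835  1.39278398]
```

Emit:
{"op": "drive_tool", "data": {
  "rows": [
    [[0, 0, 0], [-2, -1.8, 0], 4.8],
    [[0, 0, 0], [-4, -3.7, 0], 4.8],
    [[0, 0, 0], [-4, -3.7, 0], 4.8],
    [[0, 0, 0], [-3.5, -3.2, 0], 4.8],
    [[0, 0, 0], [-1.5, -1.4, 0], 4.8],
    [[0, 0, 0], [0, 0, -3], 4.8],
    [[0, 0, 0], [0, 0, -2.5], 4.8],
    [[0, 0, 0], [0, 0, -0.5], 4.8]
  ]
}}

```text
clock: 13.95
position: [0.4712, -0.0224, 0.0888]
ee_rot: [-0.002, 0.168, 0.986, 0.0]
contact_force: [0.8, 0.1, -1.8]
width: 0.0528
gripper_force: 42.7
```

Emit:
{"op": "drive_tool", "data": {
  "rows": [
    [[0, 0, 0], [0, 0, 0], 4.8],
    [[0, 0, 0], [0, 0, 0], 4.8]
  ]
}}

```text
clock: 14.2
position: [0.4735, -0.0228, 0.0916]
ee_rot: [0.001, 0.168, 0.986, 0.0]
contact_force: [-0.9, 0.0, -1.7]
width: 0.0523
gripper_force: 42.7
```

Emit:
{"op": "drive_tool", "data": {
  "rows": [
    [[0, 0, 0], [-0.25, 0, 0], 4.8],
    [[0, 0, 0], [0, 0, -0.5], 4.8],
    [[0, 0, 0], [0, 0, -0.5], 4.8],
    [[0, 0, 0], [0, 0, 0], 4.8],
    [[0, 0, 0], [0, 0, 0], 4.8],
    [[0, 0, 0], [0, 0, 0], 4.8]
  ]
}}

```text
clock: 14.95
position: [0.4701, -0.0229, 0.081]
ee_rot: [0.0, 0.168, 0.986, 0.0]
contact_force: [0.8, -0.5, -2.6]
width: 0.0524
gripper_force: 42.7
```

Emit:
{"op": "drive_tool", "data": {
  "rows": [
    [[0, 0, 0], [0, 0, -0.2], 4.8],
    [[0, 0, 0], [0, 0, 0], 4.8],
    [[0, 0, 0], [0, 0, 0], 4.8]
  ]
}}

```text
clock: 15.32
position: [0.47, -0.0229, 0.0789]
ee_rot: [-0.0, 0.168, 0.986, 0.0]
contact_force: [0.5, 0.1, -2.4]
width: 0.0531
gripper_force: 42.7
```

Emit:
{"op": "drive_tool", "data": {
  "rows": [
    [[0, 0, 0], [0, 0, -0.12], 4.8],
    [[0, 0, 0], [0, 0, 0], 4.8],
    [[0, 0, 0], [0, 0, 0], 4.8]
  ]
}}

```text
clock: 15.7
position: [0.4701, -0.0229, 0.078]
ee_rot: [0.0, 0.168, 0.986, 0.0]
contact_force: [-0.2, -0.1, 1.6]
width: 0.0528
gripper_force: 43.0
```

Contact exactly at the expected height (0.078). Releasing.

Emit:
{"op": "drive_tool", "data": {
  "rows": [
    [[0, 0, 0], [0, 0, 0], 6],
    [[0, 0, 0], [0, 0, 0], 7.2],
    [[0, 0, 0], [0, 0, 0.2], 8.5],
    [[0, 0, 0], [0, 0, 1], 8.5],
    [[0, 0, 0], [0, 0, 3], 8.5],
    [[0, 0, 0], [0, 0, 5], 8.5],
    [[0, 0, 0], [0, 0, 2.5], 8.5],
    [[0, 0, 0], [0, 0, 0], 8.5]
  ]
}}

```text
clock: 16.7
position: [0.4715, -0.0231, 0.1973]
ee_rot: [0.003, 0.168, 0.986, -0.0]
contact_force: [0.2, 0.5, 0.5]
width: 0.0849
gripper_force: 0.0
```

```bash
python3 - <<'E'
from h import *
s,c,im=look("wp2"); print(s["position"])
for t in(190,225): lid(c,im,(.470,-.0225),.099,54,t)
E
```

```text
[ 0.47154831 -0.02313363  0.19730878]
enclosing 476.70941162109375 -28.7126407623291 95.87932586669922 lsq [472.81000158 -27.50379242] 69.622195924329 want 54
enclosing 464.52166748046875 -19.96676254272461 62.40382385253906 lsq [465.80935024 -19.02253498] 55.85208770329721 want 54
```

View pics/wp2.png

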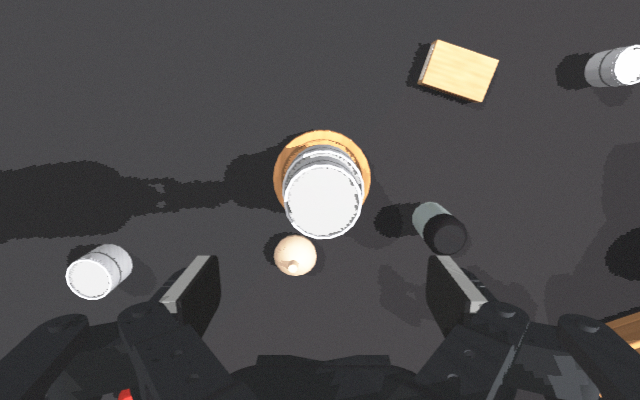

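The medium tin's lip is at cols 284–363, rows 163–239, concentric on the large tin.

```bash
python3 - <<'E'
from h import *
c=eyes.get_calibration("wrist"); print(plane(c,(323.5,201),.099))
E
```

```text
[ 0.46603437 -0.02024039  0.099     ]
```

Emit:
{"op": "drive_tool", "data": {
  "rows": [
    [[0, 0, 0], [0.1, -3, 0], 8.5],
    [[0, 0, 0], [0.2, -5, 0], 8.5],
    [[0, 0, 0], [0.2, -5.5, 0], 8.5],
    [[0, 0, 0], [0.2, -5.5, -1.2], 8.5],
    [[0, 0, 0], [0.1, -4, -2], 8.5],
    [[0, 0, 0], [0, 0, 0], 8.5],
    [[0, 0, 0], [0, 0, 0], 8.5],
    [[0, 0, 0], [0, 0, 0], 8.5]
  ]
}}

```text
clock: 17.75
position: [0.4779, -0.2516, 0.1627]
ee_rot: [-0.0, 0.168, 0.986, 0.0]
contact_force: [-0.3, 1.2, 0.1]
width: 0.0852
gripper_force: 0.0
```

```bash
python3 - <<'E'
from h import *
s,c,im=look("wsm"); print(s["position"])
for t in(190,215,230): lid(c,im,(.480,-.2555),.039,42,t)
E
```

```text
[ 0.4778809  -0.25164592  0.16273325]
enclosing 479.76141357421875 -254.74853515625 48.012351989746094 lsq [ 480.23052524 -254.93335279] 44.1902606301062 want 42
enclosing 479.9822692871094 -254.86715698242188 47.51134490966797 lsq [ 480.26005761 -255.01166945] 43.863813069909426 want 42
enclosing 479.8700256347656 -255.19981384277344 47.37150192260742 lsq [ 481.0543374  -254.94210563] 42.87961631122072 want 42
```

Emit:
{"op": "drive_tool", "data": {
  "rows": [
    [[0, 0, 0], [0.26, -0.34, -4], 8.5],
    [[0, 0, 0], [0, 0, -4], 8.5],
    [[0, 0, 0], [0, 0, -3.5], 8.5],
    [[0, 0, 0], [0, 0, -2], 8.5],
    [[0, 0, 0], [0, 0, -1], 8.5],
    [[0, 0, 0], [0, 0, 0], 8.5],
    [[0, 0, 0], [0, 0, 0], 6],
    [[0, 0, 0], [0, 0, 0], 5]
  ]
}}

```text
clock: 18.8
position: [0.4812, -0.2566, 0.0187]
ee_rot: [0.001, 0.168, 0.986, -0.0]
contact_force: [-0.4, 0.5, -0.3]
width: 0.0514
gripper_force: 0.0
```

Emit:
{"op": "drive_tool", "data": {
  "rows": [
    [[0, 0, 0], [0, 0, 0], 3.6],
    [[0, 0, 0], [0, 0, 0], 3.6],
    [[0, 0, 0], [0, 0, 0], 3.6],
    [[0, 0, 0], [0, 0, 0], 3.6],
    [[0, 0, 0], [0, 0, 0], 3.6],
    [[0, 0, 0], [0, 0, 0], 3.6]
  ]
}}

```text
clock: 19.55
position: [0.4811, -0.2565, 0.0187]
ee_rot: [0.001, 0.168, 0.986, -0.0]
contact_force: [-0.5, 1.5, 6.7]
width: 0.041
gripper_force: 41.0
```

Emit:
{"op": "drive_tool", "data": {
  "rows": [
    [[0, 0, 0], [0, 0, 1], 3.6],
    [[0, 0, 0], [0, 0, 3], 3.6],
    [[0, 0, 0], [0, 0, 5], 3.6],
    [[0, 0, 0], [0, 0, 4], 3.6],
    [[0, 0, 0], [0, 0, 2], 3.6],
    [[0, 0, 0], [2, 3, 0], 3.6],
    [[0, 0, 0], [2, 5, 0], 3.6],
    [[0, 0, 0], [2, 5, 0], 3.6]
  ]
}}

```text
clock: 20.55
position: [0.5408, -0.1253, 0.1681]
ee_rot: [0.0, 0.169, 0.986, -0.0]
contact_force: [0.2, -0.8, -0.6]
width: 0.041
gripper_force: 40.7
```

Emit:
{"op": "drive_tool", "data": {
  "rows": [
    [[0, 0, 0], [2, 4, 0], 3.6],
    [[0, 0, 0], [0.5, 3, 0], 3.6],
    [[0, 0, 0], [0, 0, 0], 3.6],
    [[0, 0, 0], [0, 0, 0], 3.6],
    [[0, 0, 0], [0, 0, 0], 3.6],
    [[0, 0, 0], [0, 0, 0], 3.6]
  ]
}}

```text
clock: 21.3
position: [0.5654, -0.0572, 0.1678]
ee_rot: [0.0, 0.169, 0.986, -0.0]
contact_force: [0.2, -0.1, -1.8]
width: 0.0407
gripper_force: 40.8
```

```bash
python3 - <<'E'
from h import *
s,c,im=look("wsm2"); print(s["position"],s["contact_force"],s["width"],proj(c,np.array([.469,-.0215,.099])))
for t in(190,215,230): lid(c,im,(.469,-.0215),.099,54,t)
E
```

```text
[ 0.56538114 -0.05724611  0.1677677 ] [ 0.22764178 -0.08169318 -1.84209327] 0.04066646514133544 [324.69814104  36.4141815 ]
enclosing 473.3024597167969 -23.157201766967773 60.505428314208984 lsq [475.11332453 -23.67437535] 55.3825661973319 want 54
enclosing 473.22784423828125 -23.130844116210938 60.39119338989258 lsq [474.5157871 -22.6714645] 53.856298041677015 want 54
enclosing 473.1808166503906 -23.114219665527344 60.319278717041016 lsq [474.49284076 -22.67682175] 53.790221401030905 want 54
```

View pics/wsm2.png

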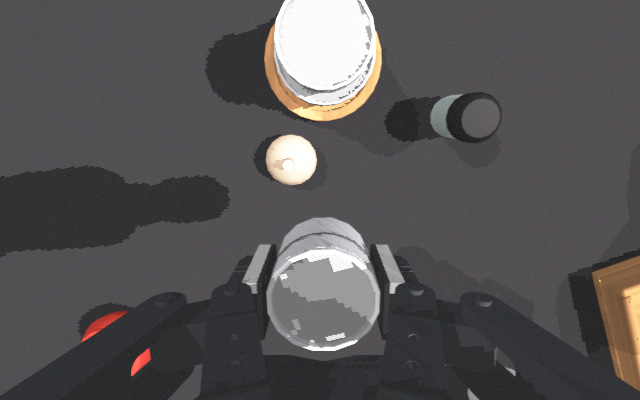

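Tower is at the top (lip cols 274–375, bottom edge near row 90). The held small tin's lip spans cols 268–379, rows 247–350. Refining numerically.

```bash
python3 - <<'E'
from h import *
im=cv2.imread("pics/wsm2.png").min(2)
print("row edge",im[74:112,320:329].mean(1).astype(int))
for r in(30,37,44): print(r,im[r,266:286],im[r,364:384])
print("held",im[238:256,323],im[340:358,323])
q=(np.array([(323,247),(323,350),(268,297),(379,297)])-[210,180])*3
held(q,(.018,.0203,.022))
E
```

```text
row edge [252 252 252 251 251 251 251 251 251 251 251 248 252 255 255 242 127 118
 139 231 238 238 238 238 238 238 237 230 235 252 244 134 134 146 146 145
 125 122]
30 [ 48  45  50  48  91 105 103  98 156 254 255 255 254 237 249 252 252 252
 252 252] [253 253 227 174 171 174 161 249 255 255 253 139  88  79  83  81  83  82
  79  80]
37 [ 52  60  93 108 106 102  97 109 251 255 255 255 250 246 239 240 241 250
 252 252] [252 252 253 253 227 172 175 198 253 255 255 250 174 146  97  77  81  80
  80  79]
44 [ 97 105 106 103 104 100  90  91 169 205 254 255 255 249 239 249 252 252
 252 252] [253 227 172 171 171 168 243 255 255 255 255 246 167 163 166 143  98  77
  76  82]
held [171 166 154 155 154 157 171 172 182 238 177 204 252 255 255 255 255 248] [114 113 118 126 126 127 147 229 253 252 249  78  78  79  77  82  81  83]
0.018 tool xy mm [-2.15831951  0.94590693] d 41.63430969299868 world dxy mm [2.35006874 0.17395386]
0.0203 tool xy mm [-0.77250676  0.94242072] d 40.79107048223606 world dxy mm [1.04204102 0.63172305]
0.022 tool xy mm [0.25178963 0.93984396] d 40.16780671775931 world dxy mm [0.07523793 0.97007419]
```

```bash
python3 - <<'E'
from h import *
from scipy.optimize import least_squares
c=eyes.get_calibration("wrist")
P=np.array([plane(c,u,.099)[:2] for u in [(324,89.5),(274.2,30),(375,30),(274,37),(376,37),(274.2,44),(375.5,44)]])
r=least_squares(lambda x:np.hypot(*(P-x).T)-.027,[.47,-.02]); print(r.x,r.fun*1e3)
E
```

```text
[ 0.46894789 -0.02128353] [-0.12407184 -0.1419856  -0.38114374 -0.0756953   0.11672091  0.20966021
  0.25343454]
```

Emit:
{"op": "drive_tool", "data": {
  "rows": [
    [[0, 0, 0], [-2, 0.72, 0], 3.6],
    [[0, 0, 0], [-4, 1.4, 0], 3.6],
    [[0, 0, 0], [-2.74, 1, 0], 3.6],
    [[0, 0, 0], [-1, 0.4, 0], 3.6],
    [[0, 0, 0], [0, 0, -2], 3.6],
    [[0, 0, 0], [0, 0, -1.7], 3.6],
    [[0, 0, 0], [0, 0, -0.5], 3.6],
    [[0, 0, 0], [0, 0, 0], 3.6]
  ]
}}

```text
clock: 22.35
position: [0.4689, -0.0214, 0.1257]
ee_rot: [0.0, 0.168, 0.986, 0.0]
contact_force: [-0.4, -0.0, -0.5]
width: 0.0408
gripper_force: 40.8
```

Emit:
{"op": "drive_tool", "data": {
  "rows": [
    [[0, 0, 0], [0, 0, 0], 3.6],
    [[0, 0, 0], [0, 0, 0], 3.6],
    [[0, 0, 0], [0, 0, 0], 3.6]
  ]
}}

```text
clock: 22.72
position: [0.4684, -0.0211, 0.1261]
ee_rot: [0.0, 0.168, 0.986, 0.0]
contact_force: [0.0, -0.2, -0.7]
width: 0.0412
gripper_force: 40.8
```

Emit:
{"op": "drive_tool", "data": {
  "rows": [
    [[0, 0, 0], [0, -0.08, -0.5], 3.6],
    [[0, 0, 0], [0, 0, -0.45], 3.6],
    [[0, 0, 0], [0, 0, 0], 3.6],
    [[0, 0, 0], [0, 0, 0], 3.6],
    [[0, 0, 0], [0, 0, 0], 3.6]
  ]
}}

```text
clock: 23.35
position: [0.4683, -0.0219, 0.1163]
ee_rot: [0.0, 0.168, 0.986, 0.0]
contact_force: [-0.5, 0.2, -0.5]
width: 0.0408
gripper_force: 40.8
```

Emit:
{"op": "drive_tool", "data": {
  "rows": [
    [[0, 0, 0], [0, 0, -0.15], 3.6],
    [[0, 0, 0], [0, 0, 0], 3.6],
    [[0, 0, 0], [0, 0, 0], 3.6]
  ]
}}

```text
clock: 23.72
position: [0.4682, -0.0219, 0.1147]
ee_rot: [0.0, 0.168, 0.986, 0.0]
contact_force: [0.5, -0.2, -1.2]
width: 0.041
gripper_force: 40.8
```

Emit:
{"op": "drive_tool", "data": {
  "rows": [
    [[0, 0, 0], [0, 0, -0.1], 3.6],
    [[0, 0, 0], [0, 0, 0], 3.6],
    [[0, 0, 0], [0, 0, 0], 3.6]
  ]
}}

```text
clock: 24.1
position: [0.4682, -0.0219, 0.1147]
ee_rot: [0.0, 0.168, 0.986, 0.0]
contact_force: [-2.4, 0.4, 5.8]
width: 0.0414
gripper_force: 41.6
```

Seated at 0.1147, as predicted. Release, then go to the tiny tin.

Emit:
{"op": "drive_tool", "data": {
  "rows": [
    [[0, 0, 0], [0, 0, 0.05], 5],
    [[0, 0, 0], [0, 0, 0], 6.5],
    [[0, 0, 0], [0, 0, 0.2], 8],
    [[0, 0, 0], [0, 0, 1], 8],
    [[0, 0, 0], [0, 0, 3], 8],
    [[0, 0, 0], [0, 0, 4], 8],
    [[0, 0, 0], [0, 0, 1], 8],
    [[0, 0, 0], [0, 1, 0], 8]
  ]
}}

```text
clock: 25.1
position: [0.4685, -0.0119, 0.2069]
ee_rot: [0.001, 0.169, 0.986, 0.0]
contact_force: [0.3, 1.1, -0.2]
width: 0.0799
gripper_force: 0.0
```

Emit:
{"op": "drive_tool", "data": {
  "rows": [
    [[0, 0, 0], [-0.2, 5, 0], 8],
    [[0, 0, 0], [-0.2, 6, 0], 8],
    [[0, 0, 0], [-0.2, 6, -1], 8],
    [[0, 0, 0], [-0.2, 5.8, -2], 8],
    [[0, 0, 0], [-0.2, 3, -1.5], 8],
    [[0, 0, 0], [0, 0, 0], 8],
    [[0, 0, 0], [0, 0, 0], 8],
    [[0, 0, 0], [0, 0, 0], 8]
  ]
}}

```text
clock: 26.1
position: [0.4584, 0.2452, 0.1615]
ee_rot: [0.0, 0.169, 0.986, -0.0]
contact_force: [-0.5, 0.7, -0.0]
width: 0.0798
gripper_force: 0.0
```

```bash
python3 - <<'E'
from h import *
s,c,im=look("wt"); print(s["position"])
for t in(190,215,230): lid(c,im,(.4577,.2463),.035,30,t)
E
```

```text
[0.4583857  0.24518251 0.16146176]
enclosing 457.719482421875 243.35105895996094 35.407405853271484 lsq [457.94582915 243.16081747] 32.252150809258204 want 30
enclosing 457.7020568847656 243.1089324951172 35.13220977783203 lsq [458.01245284 243.1872716 ] 31.91092929370033 want 30
enclosing 457.75592041015625 243.08352661132812 35.0159797668457 lsq [458.95248982 243.282636  ] 30.804779109034246 want 30
```

Emit:
{"op": "drive_tool", "data": {
  "rows": [
    [[0, 0, 0], [0.05, -0.2, -4], 7],
    [[0, 0, 0], [0, 0, -4], 7],
    [[0, 0, 0], [0, 0, -3.5], 7],
    [[0, 0, 0], [0, 0, -2], 7],
    [[0, 0, 0], [0, 0, -0.95], 6],
    [[0, 0, 0], [0, 0, 0], 5],
    [[0, 0, 0], [0, 0, 0], 4],
    [[0, 0, 0], [0, 0, 0], 4]
  ]
}}

```text
clock: 27.15
position: [0.4593, 0.2444, 0.0177]
ee_rot: [0.001, 0.168, 0.986, 0.001]
contact_force: [0.0, -0.3, 0.4]
width: 0.0398
gripper_force: 0.0
```

Emit:
{"op": "drive_tool", "data": {
  "rows": [
    [[0, 0, 0], [0, 0, 0], 2.4],
    [[0, 0, 0], [0, 0, 0], 2.4],
    [[0, 0, 0], [0, 0, 0], 2.4],
    [[0, 0, 0], [0, 0, 0], 2.4],
    [[0, 0, 0], [0, 0, 0], 2.4],
    [[0, 0, 0], [0, 0, 0], 2.4]
  ]
}}

```text
clock: 27.9
position: [0.4591, 0.2443, 0.0176]
ee_rot: [0.001, 0.168, 0.986, 0.0]
contact_force: [-0.6, -0.5, 7.5]
width: 0.029
gripper_force: 39.4
```

Emit:
{"op": "drive_tool", "data": {
  "rows": [
    [[0, 0, 0], [0, 0, 1], 2.4],
    [[0, 0, 0], [0, 0, 4], 2.4],
    [[0, 0, 0], [0, 0, 6], 2.4],
    [[0, 0, 0], [0, 0, 5], 2.4],
    [[0, 0, 0], [0, 0, 2.8], 2.4],
    [[0, 0, 0], [1.6, -3.1, 0], 2.4],
    [[0, 0, 0], [2, -5, 0], 2.4],
    [[0, 0, 0], [2, -5.5, 0], 2.4]
  ]
}}

```text
clock: 28.9
position: [0.515, 0.1073, 0.2053]
ee_rot: [0.0, 0.167, 0.986, 0.0]
contact_force: [0.2, 0.4, -0.1]
width: 0.0288
gripper_force: 39.6
```

Emit:
{"op": "drive_tool", "data": {
  "rows": [
    [[0, 0, 0], [2, -5.5, 0], 2.4],
    [[0, 0, 0], [1.5, -5.5, 0], 2.4],
    [[0, 0, 0], [1, -3.5, 0], 2.4],
    [[0, 0, 0], [0.5, -2, 0], 2.4],
    [[0, 0, 0], [0, 0, 0], 2.4],
    [[0, 0, 0], [0, 0, 0], 2.4],
    [[0, 0, 0], [0, 0, 0], 2.4],
    [[0, 0, 0], [0, 0, 0], 2.4]
  ]
}}

```text
clock: 29.9
position: [0.5645, -0.0558, 0.2049]
ee_rot: [0.0, 0.167, 0.986, 0.0]
contact_force: [-0.3, 0.0, -0.7]
width: 0.029
gripper_force: 39.6
```

```bash
python3 - <<'E'
from h import *
s,c,im=look("wt2"); print(s["position"],s["contact_force"],s["width"],proj(c,np.array([.469,-.0215,.135])))
E
```

```text
[ 0.5644755  -0.05576234  0.20486922] [-0.28674759  0.01771933 -0.71351587] 0.02895494197716121 [323.13821482  39.63028968]
```

View pics/wt2.png

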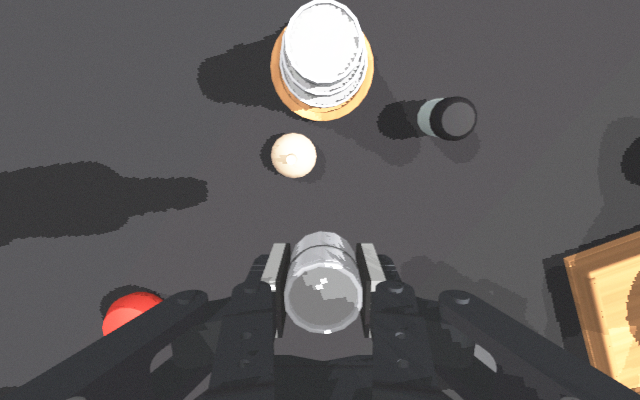

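The small tin's lip is centred near (323,41), predicted (323,39.6), so it's well seated. The held tiny tin's lip spans cols 285–362, rows about 262–332.

```bash
python3 - <<'E'
from h import *
im=cv2.imread("pics/wt2.png").min(2)
print(im[250:272,323],im[325:340,323],im[0:6,323],im[74:92,323])
for a in(261,): held((np.array([(323,a),(323,332),(285,296),(362,296)])-[210,180])*3,(.0174,))
c=eyes.get_calibration("wrist"); print(plane(c,(323,41),.135))
E
```

```text
[187 188 189 186 187 186 190 190 186 182 176 180 204 229 231 223 212 187
 173 173 172 171] [140 148 149 150 154 183 167 163 137  89  89  91  91  90  93] [255 255 255 162 194 251] [254 254 254 254 254 255 255 255 247 142 146 152 169 249 249 249 249 250]
0.0174 tool xy mm [-1.2209624   0.92977245] d 28.844385719642013 world dxy mm [1.45952036 0.4743693 ]
[ 0.46968606 -0.02198176  0.135     ]
```

Emit:
{"op": "drive_tool", "data": {
  "rows": [
    [[0, 0, 0], [-2, 0.7, 0], 2.4],
    [[0, 0, 0], [-4, 1.4, 0], 2.4],
    [[0, 0, 0], [-2.65, 0.86, 0], 2.4],
    [[0, 0, 0], [-1, 0.4, 0], 2.4],
    [[0, 0, 0], [0, 0, -2], 2.4],
    [[0, 0, 0], [0, 0, -1.8], 2.4],
    [[0, 0, 0], [0, 0, -0.8], 2.4],
    [[0, 0, 0], [0, 0, 0], 2.4]
  ]
}}

```text
clock: 30.95
position: [0.4685, -0.0233, 0.1584]
ee_rot: [-0.0, 0.168, 0.986, 0.0]
contact_force: [-0.0, -0.0, 0.4]
width: 0.0287
gripper_force: 39.6
```

Emit:
{"op": "drive_tool", "data": {
  "rows": [
    [[0, 0, 0], [0, 0, 0], 2.4],
    [[0, 0, 0], [0, 0, 0], 2.4],
    [[0, 0, 0], [0, 0, 0], 2.4]
  ]
}}

```text
clock: 31.32
position: [0.4685, -0.0233, 0.1591]
ee_rot: [0.0, 0.168, 0.986, 0.0]
contact_force: [1.0, 1.1, -0.7]
width: 0.0291
gripper_force: 39.6
```

Emit:
{"op": "drive_tool", "data": {
  "rows": [
    [[0, 0, 0], [-0.05, 0.1, -0.5], 2.4],
    [[0, 0, 0], [0, 0, -0.3], 2.4],
    [[0, 0, 0], [0, 0, 0], 2.4],
    [[0, 0, 0], [0, 0, 0], 2.4],
    [[0, 0, 0], [0, 0, 0], 2.4]
  ]
}}

```text
clock: 31.95
position: [0.4678, -0.0223, 0.1508]
ee_rot: [0.0, 0.168, 0.986, 0.0]
contact_force: [-0.7, 0.1, -0.1]
width: 0.0288
gripper_force: 39.6
```

Emit:
{"op": "drive_tool", "data": {
  "rows": [
    [[0, 0, 0], [0, 0, -0.15], 2.4],
    [[0, 0, 0], [0, 0, 0], 2.4],
    [[0, 0, 0], [0, 0, 0], 2.4]
  ]
}}

```text
clock: 32.33
position: [0.4679, -0.0223, 0.1496]
ee_rot: [0.0, 0.168, 0.986, 0.0]
contact_force: [-0.5, -0.3, 3.6]
width: 0.0288
gripper_force: 40.0
```

Seated at 0.1496, as predicted. Release and withdraw.

Emit:
{"op": "drive_tool", "data": {
  "rows": [
    [[0, 0, 0], [0, 0, 0.03], 4],
    [[0, 0, 0], [0, 0, 0], 5.5],
    [[0, 0, 0], [0, 0, 0.2], 7],
    [[0, 0, 0], [0, 0, 1], 7],
    [[0, 0, 0], [0, 0, 3], 7],
    [[0, 0, 0], [0, 0, 4], 7],
    [[0, 0, 0], [0, 0, 2], 7],
    [[0, 0, 0], [0, 0, 0], 7]
  ]
}}

```text
clock: 33.33
position: [0.4688, -0.0225, 0.2536]
ee_rot: [0.002, 0.168, 0.986, -0.0]
contact_force: [-0.5, -0.1, 0.2]
width: 0.07
gripper_force: 0.0
```

Emit:
{"op": "drive_tool", "data": {
  "rows": [
    [[0, 0, 0], [2, 4, 0], 7],
    [[0, 0, 0], [2, 5, 0], 7],
    [[0, 0, 0], [2, 5, 0], 7],
    [[0, 0, 0], [1, 3, 0], 7],
    [[0, 0, 0], [0, 0, 0], 7],
    [[0, 0, 0], [0, 0, 0], 7]
  ]
}}

```text
clock: 34.08
position: [0.5369, 0.1471, 0.2505]
ee_rot: [-0.001, 0.168, 0.986, -0.001]
contact_force: [0.3, -0.5, 0.3]
width: 0.0703
gripper_force: 0.0
```

```bash
python3 - <<'E'
from h import *
a=eyes.get_image("scene")[120:260,230:390,::-1]; b=eyes.get_image("top")[180:320,240:400,::-1]
cv2.imwrite("pics/fin.png",cv2.resize(np.hstack([a,b]),None,fx=2.5,fy=2.5,interpolation=cv2.INTER_CUBIC))
E
```

```text
(no output)
```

View pics/fin.png

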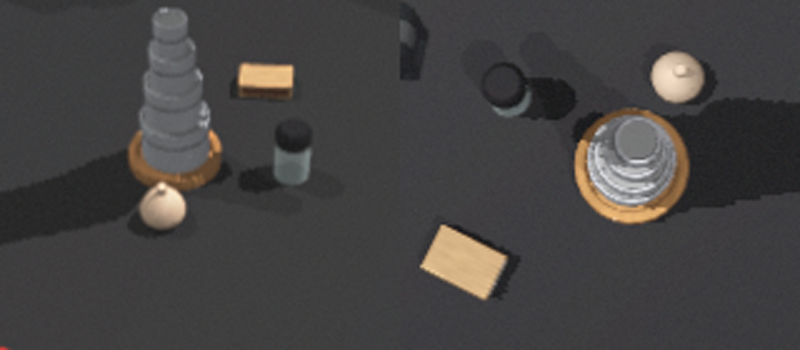

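The four-tin tower stands straight in the stand. Garlic, shaker and matchbox look undisturbed, and the arm is clear.

```bash
python3 -c "
from rig import job
print(job.sign_off())"
```

```text
the job is handed in; nothing more can be done
None
```

The four tins stand as one straight tower on the stand, largest to smallest; the arm is clear and I handed the job in at about 34 s of the 106 s limit, though sign-off returned no verdict.

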